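# Uncover a spring chuck, release its safety catch and hold the jaws open

## Robot

A 6-joint arm with a two-finger parallel gripper is mounted at the origin on the work surface. World frame = base frame: x ahead of the robot, y to its left, z up, the work surface at z = 0. Lengths are in m, angles in degrees, forces in N, time in s.
With the tool pointing down it reaches from about 0.35 to 0.725 m from the base axis. Payload 4.3 kg.
Tool frame: the origin (TCP) lies midway between the tips of the shut fingers; the grasp point (between the pads) lies 19 mm behind it; z points along the fingers, y is the direction in which the jaws open and shut (so a half turn about z gives the same grasp; the last joint's range is limited). The gripper opens to 85 mm and grips with 20 to 120 N. Pads are 22 mm wide; open, the fingers measure 114 mm over their backs; the gripper's body (76 mm by 85 mm) begins 54 mm behind the grasp point. The pads swing forward as they close: fully open they stand 13 mm farther back than shut.
Start: joints at [64.899, 21.618, 4.641, 73.018, 0, 83.68], TCP at [0.185, 0.544, 0.231] pointing down, gripper open.
Joint ranges: [-156.06, 156.06], [-48.1, 94.91], [-58.44, 69.94], [-101.28, 121.22], [-78.64, 73.56], [-180, 180]. Speed limits (degrees/s): [147.25, 147.25, 180, 180, 180, 180].

## Interface

Orientations are given as a 3x3 rotation matrix whose columns are the frame's x, y, z axes.
In Python, from workcell import manip gives the robot as it stands. Calls block until the motion is done:
- manip.move_to(position, orientation): joint-space move of the TCP to a pose.
- manip.movel(position, attitude=None, v=0.15, force_limit=None): straight line of the TCP; attitude=None keeps the orientation; v is the mean speed in m/s. With force_limit (N) it stops when the force on the tool has changed by that much, and returns True; else False.
- manip.move_joints(angles): joint-space move.
- manip.set_gripper(opening): opening from 0.0 (shut) to 1.0 (fully open); the grip force is fixed at half the most; returns when the fingers have stopped.
- manip.hold(seconds).
- manip.inverse_kinematics(position, orientation): joint angles nearest the present ones, or None.
- manip.state(): the state.
- manip.camera(name): name is "side" or "top" or "wrist"; returns a dict with "pixels" (420x560x3 uint8, blue, green, red), "fx", "fy", "cx", "cy" (pixels), "rvec" (rotation vector, rad) and "tvec" (3), from world to camera coordinates, as OpenCV has them. Camera axes: x right, y down, z forward; pixel columns grow to the right and rows downward; lengths in m; the calibration is good to about 2 mm. A picture is of the moment at which its call begins. There is no depth.
A pose or a line that the arm cannot do raises manip.MotionError and nothing moves.
- manip.job_done(): hands the job in, once; it reports no verdict.
The state is a dict: "time_s": time; "joint_pos": joint angles; "qd": joint speeds; "joint_torque": joint torques, N m; "position": TCP position; "eef_rot": TCP orientation; "contact_force": force on the tool from outside, world axes, zero at the start; "wrist_torque": the same for the moment, N m; "opening": opening from 0.0 (shut) to 1.0 (fully open).
Only numpy, scipy, OpenCV 4.12 (cv2) and the standard library are available. Lean on these libraries where they do the work, as an engineer would, in place of code of your own. Each camera call takes 0.05 s, during which the arm holds its last target.

## Task

Lift the loose round lid off the chuck on the bench fixture by its knob and set it down gently, knob up, on the black rubber mat. Then flip the fixture's safety catch by its small ball right over, away from the lever, so that it stays open by itself, and pull the spring lever by its upright handle all the way to its stop to open the jaws. Finish while still holding the lever there with the gripper; leave everything else on the bench where it is.

Things in the scene. Friction and masses are not known exactly. Their poses are not given: they have to be found in the camera images.
- fixture: the bench fixture, fixed to the bench: dark steel base plate 180 mm (its x) by 350 mm (its y), 30 mm thick. Origin: centre of its underside, on the bench top; its z is up, its -x side looks roughly to the robot. On it, in its frame: the round steel pot of the chuck (112 mm outside, rim 85 mm above the bench) centred at x -10, y +85 mm; the lever pivot; the catch
- lid_knob (a point): centre of the lid's knob (knob: round, 26 mm across, 18 mm tall, this point half-way up it, on the lid's axis; z up the axis). The lid is a plain aluminium disc 114 mm across, about 0.3 kg, lying loose on the pot's rim with a 94 mm plug 6 mm deep inside the pot. The knob's stem is 16 mm thick; the lid's top face is 25 mm below this point and the plug's underside 37 mm below it, so on the 3 mm mat this point is 40 mm above the bench
- mat: fixed black rubber mat, 150 mm square, 3 mm thick, lying on the bench to the left or right of the fixture. Origin: centre of its underside
- catch_ball (a point): centre of the small black ball, 22 mm across, at the free end of the safety catch. The catch is a steel strip 16 mm wide hinged behind the lever bar (the side away from the robot), reaching over the bar towards the robot with a tooth down in front of the bar, which blocks the lever. Shut, the ball is 92 mm above the bench; in the catch's upright plane it is 68 mm towards fixture -x and 30 mm above the hinge (74 mm radius)
- catch_hinge (a point): point on the catch's hinge axis, midway along it, 62 mm above the bench; the axis runs along the fixture's y. Fixed to the fixture, axes as the fixture's
- catch (a joint): angle of the catch, rad: 0 shut, 1.75 fully open against its stop. It turns up and over the hinge towards fixture +x; low friction, mass 0.12 kg: let go below about 1.05 it falls shut, beyond about 1.25 it falls open by itself and stays
- lever_grip (a point): middle of the lever's upright black handle (a round grip 22 mm across and 46 mm tall, this point half-way up, 100 mm above the bench), 145 mm from the pivot. The lever bar beneath it is 16 mm wide, its top 69 mm above the bench; it lies along the fixture's -y at rest
- lever_pivot (a point): point on the lever's upright pivot axis, 62 mm above the bench. Fixed to the fixture, axes as the fixture's
- lever (a joint): angle of the lever, rad: 0 at rest (bar along fixture -y), growing as the handle is pulled level towards fixture -x, seen from above clockwise about the pivot, to the stop at 0.7. A spring pulls it back: about 3.5 N at the handle at rest, 8 N at the stop. It drives the chuck's three jaws open. With the catch shut it can only move about 0.07
- tray: bystander, fixed: steel parts tray 150 x 130 x 30 mm with turned bushings in it, on the other side of the fixture from the mat
- wrench: bystander, loose: steel open wrench 150 mm long, lying. Leave it alone
- oil: bystander, loose: white plastic bottle, 60 mm across, 150 mm tall. Leave it alone
- bearing: bystander, loose: steel ring 52 mm across, 15 mm tall. Leave it alone
- carton: bystander, loose: cardboard box 70 x 100 x 50 mm tall. Leave it alone
- shaft: bystander, loose: stepped steel turned part standing up, 44 mm across, 75 mm tall. Leave it alone
- cup: bystander, loose: steel cup 72 mm across, 80 mm tall. Leave it alone
- driver: bystander, loose: screwdriver 190 mm long, lying. Leave it alone
There are look-alikes about, which are no part of the job. Several things have the shape of the mat; the one meant has the colours described above.

How it is judged (in metres and radians):
On the way, in this order (a step that is already met when the one before it is completed fails the run):
1. the lid is lifted off the pot in the gripper, catch and lever still shut (z of lid_knob in the frame of fixture above 0.135 m and contact force between the fingers and lid above 0.5 N and value of joint catch below 0.4 rad and value of joint lever below 0.15 rad), for 0.1 s.
2. the lid lies on the mat, knob up, let go, catch and lever still shut (horizontal distance between lid_knob and mat below 0.06 m and height (world z) of lid_knob between 0.033 and 0.047 m and angle between lid_knob's own z axis and vertical below 0.12 rad and contact force between the fingers and lid below 0.2 N and linear speed of lid below 0.03 m/s and value of joint catch below 0.4 rad and value of joint lever below 0.15 rad), for 0.2 s.
3. the catch is flipped open past upright, the lever still at rest (value of joint catch above 1.4 rad and value of joint lever below 0.15 rad), for 0.2 s.
4. the lever is pulled to its stop by the gripper (value of joint lever above 0.62 rad and contact force between the fingers and lever above 1.5 N), for 0.3 s.
At the end, for the whole second after the job is handed in: The lever is held by the fingers (over 1.5 N) within 0.08 rad of its stop at 0.7 (joint above 0.62), the catch stays open (above 1.4 rad), and the lid lies still, released, knob up (within 0.12 rad) on the mat, its axis within 60 mm of the mat's centre (all of step 4 and horizontal distance between lid_knob and mat below 0.06 m and height (world z) of lid_knob between 0.033 and 0.047 m and angle between lid_knob's own z axis and vertical below 0.12 rad and contact force between the fingers and lid below 0.2 N and linear speed of lid below 0.03 m/s and value of joint catch above 1.4 rad); the arm keeps its last pose, push and grip.
It fails at once if the lid is dropped or thrown (over 0.6 m/s while not in the fingers) (linear speed of lid above 0.6 m/s and contact force between the fingers and lid below 0.1 N).
It fails at once if a loose bystander is moved more than 30 mm (distance of any of wrench, oil, bearing, carton, shaft, cup, driver from where it was at the start of the episode above 0.03 m).
It also fails if it takes over 67 s, if anything falls off the work surface, if the arm or the gripper's body presses on something with over 40 N, if the wrist force passes 120 N, or if a joint passes its speed limit or range.

## Working session

There is one attempt and no reset: what is moved stays moved. The work goes in short steps, each a Python script; the robot and the scene stay as the last script left them, time stands still between calls to the robot, and variables do not carry over. Pictures are saved under pics/ and viewed, and the job is handed in when it is done.

```bash
mkdir -p pics; ls
python3 - <<'E'
from workcell import manip
import cv2
for n in ("top","side","wrist"):
    c=manip.camera(n); cv2.imwrite(f"pics/{n}0.png",c["pixels"]); print(n,c["fx"],c["cx"],c["cy"],c["rvec"],c["tvec"])
s=manip.state(); print(s)
E
```

```text
pics
top 439.3567555577084 268.71020173060316 206.40240796402193 [ 2.15030923 -2.13044588  0.16809004] [0.09184596 0.52862615 1.34436693]
side 474.21607720644437 286.41187171953237 207.53962131930584 [ 0.40484867 -2.56204799  1.48878498] [0.50752809 0.11936008 1.23489905]
wrist 336.27844622906935 277.569134786583 213.41081160217644 [-2.32919555 -1.66698056 -0.26931613] [-0.57321608 -0.04118819  0.38215852]
{'time_s': 0.15, 'joint_pos': array([ 6.48983862e+01,  2.16526385e+01,  4.57935859e+00,  7.30174117e+01,
       -1.36514966e-03,  8.36807862e+01]), 'qd': array([-0.02325549, -0.11974031,  0.31914567, -0.0638799 ,  0.00433053,
       -0.06710272]), 'joint_torque': array([-8.38913638e-05, -4.64034963e+01,  2.70170510e+01,  1.39441201e-02,
       -1.76119761e-04, -8.49090100e-06]), 'position': array([0.18491678, 0.54392196, 0.23056413]), 'eef_rot': array([[-9.46748165e-01,  3.21974361e-01, -6.49915192e-04],
       [ 3.21974981e-01,  9.46747077e-01, -1.44348309e-03],
       [ 1.50540764e-04, -1.57587140e-03, -9.99998747e-01]]), 'contact_force': array([-0.52675139, -0.49736644, -0.3356252 ]), 'wrist_torque': array([-0.0192847 , -0.01080738, -0.03728444]), 'opening': 0.9953252674315615}
```

View pics/top0.png

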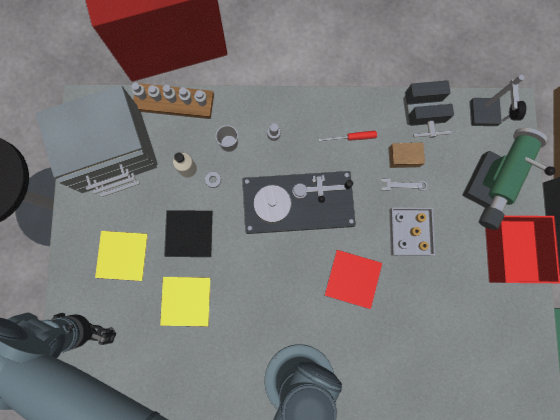

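View pics/side0.png

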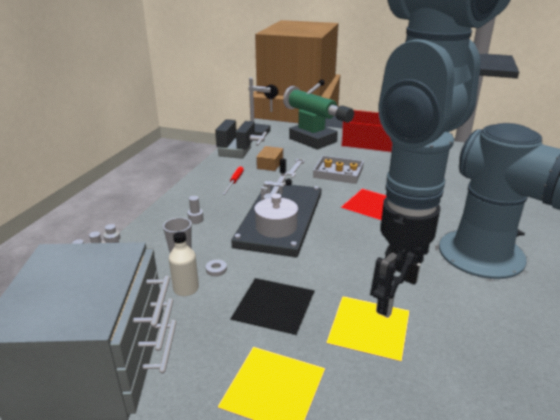

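View pics/wrist0.png

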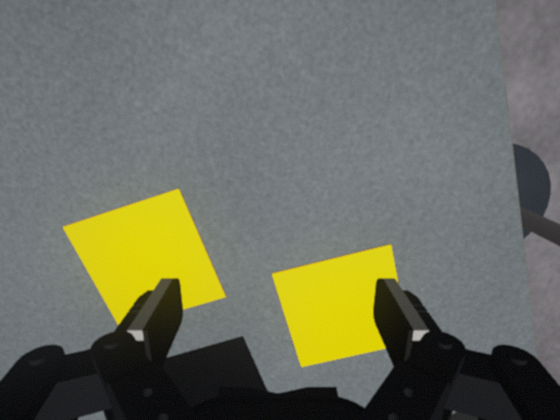

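Candidates for the mat in the top view are black (189,233), yellow (121,256), yellow (186,302) and red (354,279). Black matches the description. The fixture is at (299,201), the lid at (271,203), and the lever and catch at (300–350,185). I'll check this in a close crop.

Run:
```python
import cv2
a=cv2.imread("pics/top0.png")
cv2.imwrite("pics/top_crop.png",cv2.resize(a[165:240,232:362],None,fx=6,fy=6,interpolation=cv2.INTER_CUBIC))
cv2.imwrite("pics/top_mat.png",cv2.resize(a[195:270,150:230],None,fx=6,fy=6,interpolation=cv2.INTER_CUBIC))
a=cv2.imread("pics/side0.png")
cv2.imwrite("pics/side_crop.png",cv2.resize(a[145:255,225:330],None,fx=5,fy=5,interpolation=cv2.INTER_CUBIC))
```

```text
(no output)
```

View pics/top_crop.png

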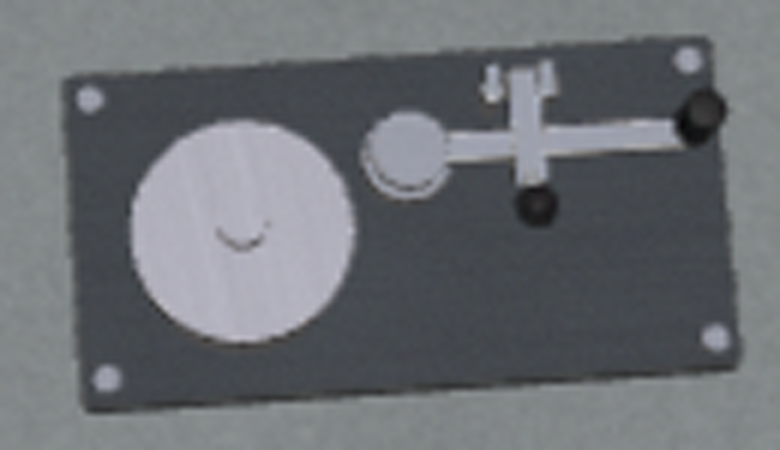

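View pics/top_mat.png

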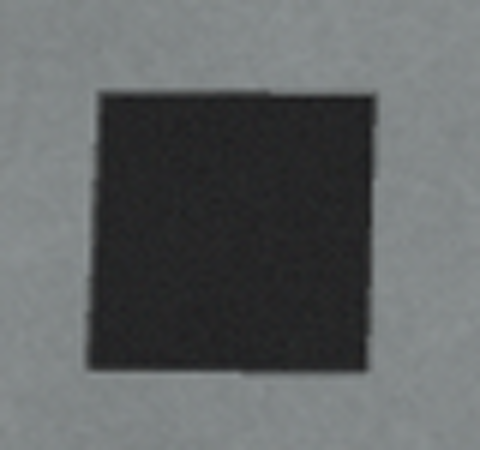

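View pics/side_crop.png

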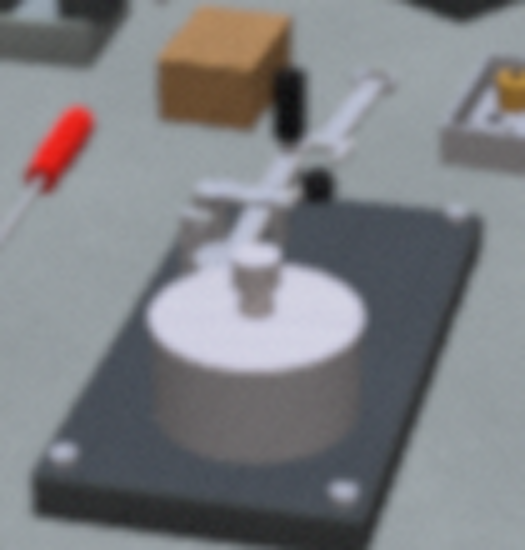

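The crops show one round aluminium lid with a knob, the catch with its ball at crop (537,205), the lever handle at (707,106) and a plain black mat. Next I'll turn these pixels into positions.

```bash
cat > h.py <<'E'
import numpy as np, cv2
from workcell import manip
def ray(c,u,v):
    R=cv2.Rodrigues(np.array(c["rvec"],float))[0]; t=np.array(c["tvec"],float).ravel()
    d=R.T@np.array([(u-c["cx"])/c["fx"],(v-c["cy"])/c["fy"],1.]); return -R.T@t,d
def pz(c,u,v,z):
    o,d=ray(c,u,v); return o+d*(z-o[2])/d[2]
def proj(c,P):
    K=np.array([[c["fx"],0,c["cx"]],[0,c["fy"],c["cy"]],[0,0,1.]])
    return cv2.projectPoints(np.atleast_2d(np.array(P,float)),np.array(c["rvec"],float),np.array(c["tvec"],float),K,None)[0][:,0]
E
python3 - <<'E'
from h import *
c=manip.camera("top"); s=manip.camera("side")
def f(X,Y,z,o=(232,165)): return pz(c,o[0]+(X+.5)/6-.5,o[1]+(Y+.5)/6-.5,z)
np.set_printoptions(precision=4,suppress=True)
cor=[f(*p,.03) for p in((64,78),(710,38),(740,368),(86,410))]
for p in cor: print(p)
scr=[f(*p,.032) for p in((90,99),(688,60),(716,338),(107,379))]
print("sizes",[np.linalg.norm(cor[i]-cor[i-1]) for i in range(4)])
print("centers",np.mean(cor,0),np.mean(scr,0))
ex=(cor[0]+cor[1]-cor[2]-cor[3]);ey=(cor[0]+cor[3]-cor[1]-cor[2])
sx=(scr[0]+scr[1]-scr[2]-scr[3]);sy=(scr[0]+scr[3]-scr[1]-scr[2])
print("yaw",[np.degrees(np.arctan2(v[1],v[0]))-o for v,o in((ex,0),(ey,90),(sx,0),(sy,90))])
C=np.mean(cor+scr,0)
yaw=np.mean([np.arctan2(v[1],v[0])-o for v,o in((ex,0),(ey,np.pi/2),(sx,0),(sy,np.pi/2))])
R=np.array([[np.cos(yaw),-np.sin(yaw),0],[np.sin(yaw),np.cos(yaw),0],[0,0,1]])
F=C.copy();F[2]=0
print("pot pred",F+R@[-.01,.085,.116]); print("lid seen",f(243,231,.091))
for n,p in dict(handle_top=(707,104,.123),ball=(537,204,.092),pivot=(407,146,.075),hinge=(520,80,.062)).items():
    w=f(*p); print(n,w,"fix",R.T@(w-F))
m=[f(*p,.003,(150,195)) for p in((98,92),(376,94),(368,371),(88,370))]
print("mat",np.mean(m,0),[np.linalg.norm(m[i]-m[i-1]) for i in range(4)])
np.savez("fix.npz",F=F,R=R,mat=np.mean(m,0))
# project into side
for n,P in dict(knob=F+R@[-.01,.085,.116],ball=f(537,204,.092),ht=f(707,104,.123)).items():
    u=proj(s,P)[0]; print(n,"side",u,"crop",(u-[225,145])*5)
E
```

```text
[0.6225 0.1826 0.03  ]
[ 0.6477 -0.1638  0.03  ]
[ 0.4697 -0.1761  0.03  ]
[0.4443 0.1678 0.03  ]
sizes [np.float64(0.1787581966022233), np.float64(0.34733036272148216), np.float64(0.17844436747424003), np.float64(0.34480264465101446)]
centers [0.546  0.0026 0.03  ] [0.5479 0.0026 0.032 ]
yaw [np.float64(4.361313231866212), np.float64(4.194448150050832), np.float64(4.478369033052959), np.float64(4.3806382340159615)]
pot pred [0.5305 0.0866 0.116 ]
lid seen [0.5302 0.0866 0.091 ]
handle_top [ 0.5913 -0.1441  0.123 ] fix [ 0.0331 -0.1497  0.123 ]
ball [ 0.5454 -0.0626  0.092 ] fix [-0.0065 -0.0649  0.092 ]
pivot [0.5781 0.0022 0.075 ] fix [ 0.0311 -0.0028  0.075 ]
hinge [ 0.6165 -0.0579  0.062 ] fix [ 0.0647 -0.0656  0.062 ]
mat [0.4449 0.354  0.003 ] [np.float64(0.14916420288379614), np.float64(0.14998140064628995), np.float64(0.14862742875173435), np.float64(0.14858267005784795)]
knob side [277.4643 198.6835] crop [262.3216 268.4177]
ball side [289.0883 181.8647] crop [320.4415 184.3234]
ht side [282.8502 159.2804] crop [289.2509  71.4018]
```

The measurements agree with the given sizes:

| Item | Measured | Given or predicted |
|---|---|---|
| Plate | 347 × 178 mm | 350 × 180 mm |
| Lid centre | — | within 1 mm of the predicted pot centre |
| Handle to pivot | 147 mm | 145 mm |
| Mat | 149 mm | 150 mm |

The side view agrees too. I'll go for the lid.

Run:
```python
from h import *
D=np.array([[-1,0,0],[0,1,0],[0,0,-1.]])
k=np.array([.5303,.0866])
manip.move_to([*k,.20],D)
print(manip.state()["time_s"],manip.state()["joint_pos"].round(1))
c=manip.camera("wrist");cv2.imwrite("pics/w1.png",c["pixels"]);print(proj(c,[*k,.116]),proj(c,[*k,.091]))
b=manip.movel([*k,.102],v=.12,force_limit=8)
s=manip.state();print(b,s["position"],s["contact_force"])
manip.set_gripper(0.0)
s=manip.state();print(s["opening"],s["contact_force"],s["time_s"])
c=manip.camera("wrist");cv2.imwrite("pics/w2.png",c["pixels"])
```

```text
2.3167 [ 2.6 17.8 -5.4 66.7  0.   2.5]
[[277.35784651 221.05093795]] [[277.39063073 210.28572466]]
False [0.53093047 0.08670179 0.1027201 ] [ 0.14591133 -0.62453803  0.10568283]
0.2777327469195586 [-1.11463109  0.69652221  4.33991338] 3.925
```

View pics/w1.png

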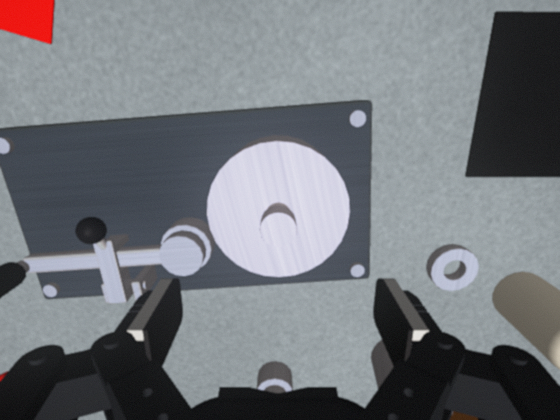

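View pics/w2.png

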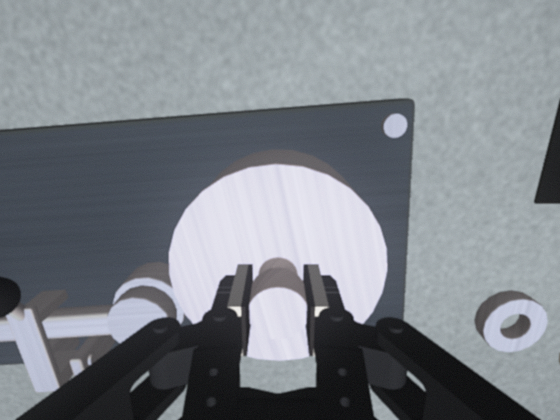

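The knob sits centred between the pads in w2 (277,290), and the opening matches its 26 mm width. Now lift and carry the lid.

Run:
```python
from h import *
k=np.array([.5309,.0867]);m=np.load("fix.npz")["mat"][:2]
manip.movel([*k,.165],v=.1)
s=manip.state();print(s["opening"],s["contact_force"],s["position"])
manip.hold(.2)
manip.movel([*m,.165],v=.16)
manip.movel([*m,.05],v=.12)
c=manip.camera("side");cv2.imwrite("pics/s2.png",c["pixels"][200:,150:470])
b=manip.movel([*m,.0255],v=.03,force_limit=4)
s=manip.state();print(b,s["position"],s["contact_force"],s["opening"],s["time_s"])
```

```text
0.2802876604033694 [-0.08995664 -0.0358017  -2.39915958] [0.53020173 0.08662966 0.16409422]
True [0.44437755 0.35365077 0.02658921] [-0.88503109 -0.41342114  4.73046964] 0.28144260675638777 8.7583
```

View pics/s2.png

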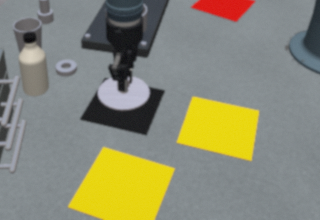

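Contact came at TCP z 0.0266, against a predicted 0.0267, so the lid is on the mat. I'll release it, back off and check.

Run:
```python
from h import *
m=np.load("fix.npz")["mat"][:2]
manip.set_gripper(0.7)
s=manip.state();p=s["position"];print(s["contact_force"],s["opening"])
manip.movel([p[0],p[1],.18],v=.12)
c=manip.camera("wrist");cv2.imwrite("pics/w3.png",c["pixels"])
c=manip.camera("side");cv2.imwrite("pics/s3.png",cv2.resize(c["pixels"][200:,150:470],None,fx=2,fy=2));print(proj(c,[*m,.04]))
print(manip.state()["time_s"])
```

```text
[ 0.87559134  0.1289343  -0.01690647] 0.6936630653168708
[[275.47095086 290.59449772]]
10.7333
```

View pics/w3.png

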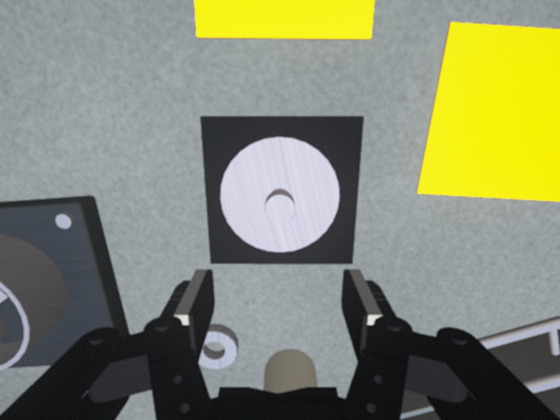

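View pics/s3.png

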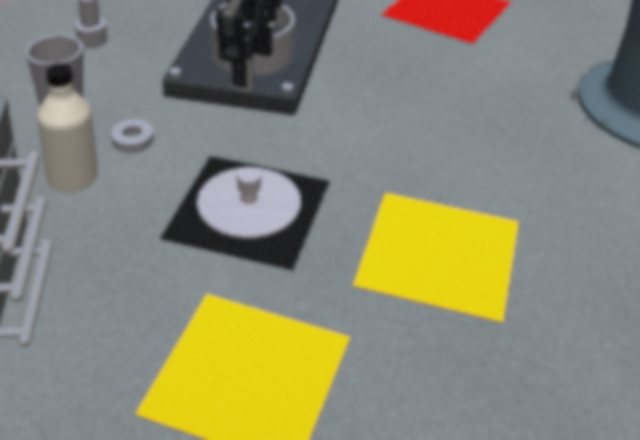

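In w3 and s3 the lid lies flat, knob up, centred on the black mat at w3 (280,195). For the catch, I'll push the ball over along its arc with the shut fingertips.

Run:
```python
from h import *
z=np.load("fix.npz");F,R=z["F"],z["R"]
D=R@np.array([[-1,0,0],[0,1,0],[0,0,-1.]])
W=lambda x,y,h:F+R@np.array([x,y,h])
H=.0625;y=-.065;off=.0215
ball=lambda t:(H+.074*np.cos(np.radians(156.2)-t),.062+.074*np.sin(np.radians(156.2)-t))
manip.move_to(W(-.05,y,.18),D)
manip.set_gripper(0.0)
manip.movel(W(-.045,y,.084),v=.12,force_limit=6)
c=manip.camera("top");cv2.imwrite("pics/t4.png",cv2.resize(c["pixels"][165:240,232:362],None,fx=6,fy=6))
for t in (0.0,.3,.6,.9,1.15,1.4):
    bx,bz=ball(t)
    b=manip.movel(W(bx-off,y,bz-.008),v=.06,force_limit=15)
    s=manip.state();print(t,b,s["contact_force"].round(2),(R.T@(s["position"]-F)).round(4),s["time_s"])
    if b: break
c=manip.camera("top");cv2.imwrite("pics/t5.png",cv2.resize(c["pixels"][165:240,232:362],None,fx=6,fy=6))
```

```text
0.0 False [-4.09 -0.89  2.  ] [-0.0269 -0.065   0.0838] 14.3417
0.3 False [-8.74 -1.16  5.12] [-0.0168 -0.065   0.1029] 14.8583
0.6 False [-0.16 -0.08 -0.66] [ 0.0033 -0.0652  0.1173] 15.375
0.9 False [-0.81  0.81  1.34] [ 0.0224 -0.065   0.1254] 15.8917
1.15 False [-0.36  0.76  0.51] [ 0.0406 -0.065   0.1278] 16.35
1.4 False [ 0.56 -0.1   0.01] [ 0.0589 -0.065   0.1256] 16.8083
```

View pics/t5.png

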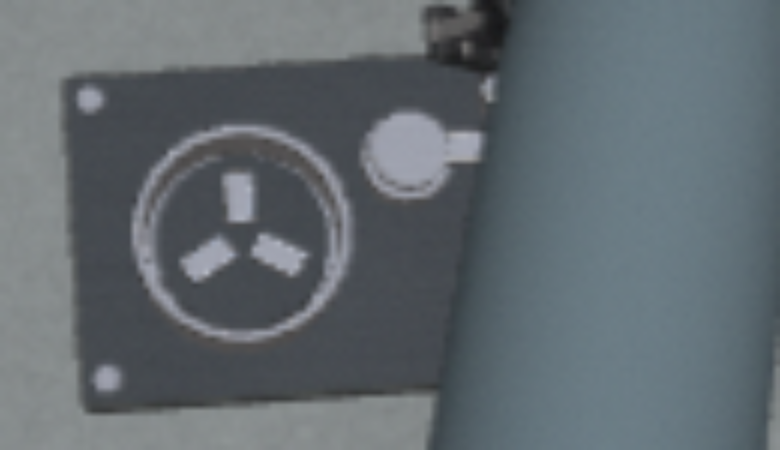

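The arm hides the catch in this view. I'll lift straight up and look with the side and wrist cameras.

Run:
```python
from h import *
z=np.load("fix.npz");F,R=z["F"],z["R"]
D=R@np.array([[-1,0,0],[0,1,0],[0,0,-1.]])
W=lambda x,y,h:F+R@np.array([x,y,h])
manip.movel(W(.03,-.065,.22),v=.15)
c=manip.camera("side");cv2.imwrite("pics/s6.png",cv2.resize(c["pixels"][145:255,225:330],None,fx=5,fy=5))
c=manip.camera("wrist");cv2.imwrite("pics/w6.png",c["pixels"])
print(proj(c,[W(.1035,-.065,.123),W(-.0055,-.065,.092)]),manip.state()["time_s"])
```

```text
[[278.13000286 301.19149917]
 [278.00105167 162.49292136]] 17.7667
```

View pics/s6.png

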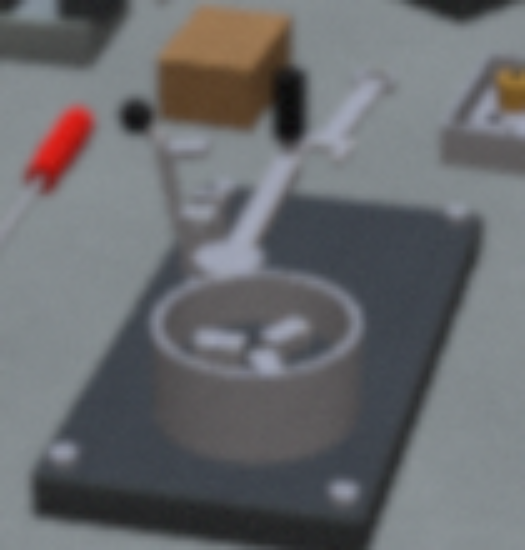

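View pics/w6.png

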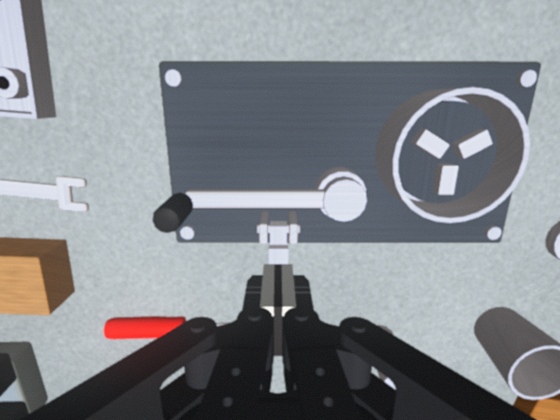

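s6 shows the catch standing open, with its ball at (137,113) leaning away from the lever. In w6 the lever is at rest. Next I'll grip the handle with the jaws along fixture x and pull it along its arc.

Run:
```python
from h import *
z=np.load("fix.npz");F,R=z["F"],z["R"]
W=lambda x,y,h:F+R@np.array([x,y,h])
rz=lambda a:np.array([[np.cos(a),-np.sin(a),0],[np.sin(a),np.cos(a),0],[0,0,1]])
B=np.array([[0,1,0],[1,0,0],[0,0,-1.]])
px,py,r=.0322,-.0035,.145
pos=lambda a,h:W(px-r*np.sin(a),py-r*np.cos(a),h)
manip.move_to(pos(0,.20),R@B)
manip.set_gripper(0.65)
b=manip.movel(pos(0,.084),v=.12,force_limit=8)
print(b,manip.state()["position"],manip.state()["contact_force"])
manip.set_gripper(0.0)
s=manip.state();print(s["opening"],s["contact_force"],s["time_s"])
c=manip.camera("side");cv2.imwrite("pics/s7.png",cv2.resize(c["pixels"][120:255,205:350],None,fx=4,fy=4))
if .15<s["opening"]<.35:
  for a in (.12,.24,.36,.48,.58,.66,.70):
    b=manip.movel(pos(a,.084),R@rz(-a)@B,v=.07,force_limit=25)
    s=manip.state();q=R.T@(s["position"]-F)
    print(a,b,s["contact_force"].round(1),"meas",round(float(np.arctan2(px-q[0],py-q[1])),3),round(float(s["opening"]),3),s["time_s"])
    if b: break
c=manip.camera("side");cv2.imwrite("pics/s8.png",cv2.resize(c["pixels"][120:255,205:350],None,fx=4,fy=4))
c=manip.camera("wrist");cv2.imwrite("pics/w8.png",c["pixels"])
```

```text
False [ 0.59101272 -0.14324932  0.08484755] [-0.43334143 -0.00189198 -0.22024692]
0.2443232237908788 [0.70739045 0.46526471 4.18750077] 21.15
0.12 False [3.3 1.3 5.5] meas 0.11 0.243 21.6
0.24 False [ 4.6 -0.2  5.9] meas 0.229 0.241 22.0
0.36 False [ 4.5 -0.7  5.6] meas 0.347 0.242 22.4
0.48 False [4.6 0.2 4.7] meas 0.466 0.241 22.8
0.58 False [ 6.1 -1.1  5.2] meas 0.564 0.246 23.1583
0.66 False [ 5.7 -2.4  4.7] meas 0.643 0.245 23.475
0.7 False [ 5.7 -2.2  4.5] meas 0.682 0.238 23.725
```

View pics/s8.png

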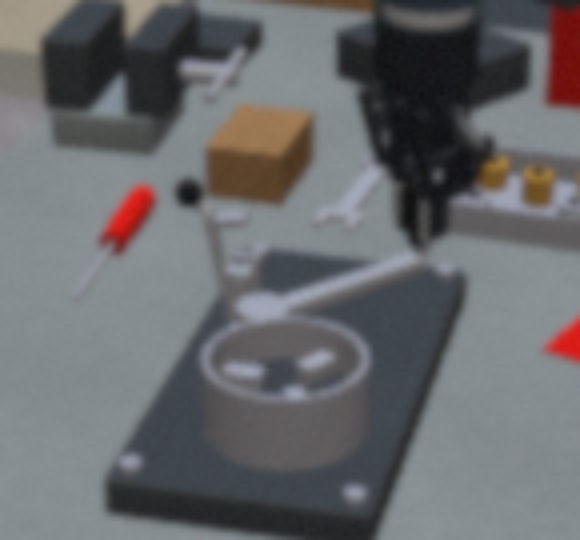

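View pics/w8.png

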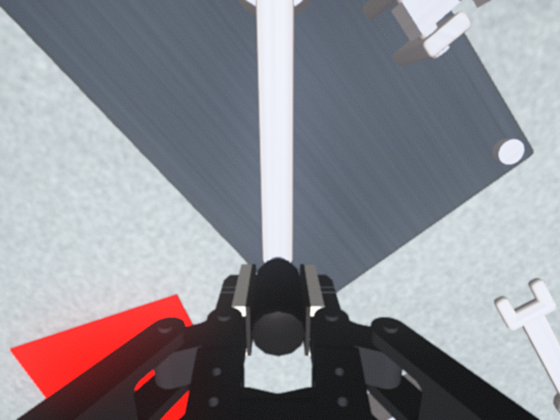

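The handle is held at (278,300) in w8 and the bar is at about 0.68. I'll pull a little further to feel the stop, settle, check and hand in.

Run:
```python
from h import *
z=np.load("fix.npz");F,R=z["F"],z["R"];m=z["mat"][:2]
W=lambda x,y,h:F+R@np.array([x,y,h])
rz=lambda a:np.array([[np.cos(a),-np.sin(a),0],[np.sin(a),np.cos(a),0],[0,0,1]])
B=np.array([[0,1,0],[1,0,0],[0,0,-1.]])
px,py,r=.0322,-.0035,.145
for a in (.715,.73):
    b=manip.movel(W(px-r*np.sin(a),py-r*np.cos(a),.084),R@rz(-a)@B,v=.03,force_limit=12)
    manip.hold(.3)
    s=manip.state();q=R.T@(s["position"]-F)
    print(b,s["contact_force"].round(1),round(float(np.arctan2(px-q[0],py-q[1])),3),s["opening"],s["time_s"])
    if np.linalg.norm(s["contact_force"][:2])>14: break
manip.hold(.3)
c=manip.camera("side");cv2.imwrite("pics/s9.png",c["pixels"]);print(proj(c,[[*m,.04],W(.1035,-.065,.123)]))
```

```text
False [ 5.5 -2.   3.9] 0.694 0.24059438337384426 24.375
False [10.4 -5.8  0.3] 0.696 0.24480287008815171 24.925
[[275.47095086 290.59449772]
 [252.65747901 168.30307068]]
```

View pics/s9.png

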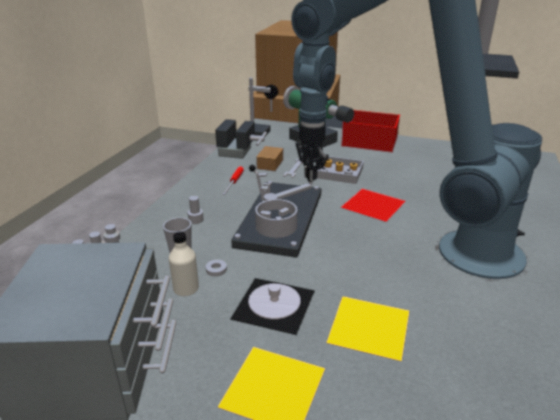

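The stop is felt: the force rose from 6 to 12 N while the angle stayed near 0.696. s9 shows the lid on the mat at (275,297), the catch ball still open at (252,168), and the bystanders where they were.

Run:
```python
from workcell import manip
print(manip.job_done()); s=manip.state(); print(s["time_s"],s["contact_force"],s["opening"])
```

```text
the job is handed in; nothing more can be done
None
the job is handed in; nothing more can be done
```

The job is handed in at about 25 s of the 67 s allowed, with the gripper still holding the lever at its stop; no verdict was reported.

- **Lid:** I lifted it by its knob and set it on the black mat. First contact came at tool height 0.0266 m, against 0.0267 m predicted. The last picture shows it knob up, released and centred on the mat.
- **Catch:** I pushed the ball over along its arc with the shut fingertips instead of gripping it. The pictures afterwards show it standing open at its stop, leaning away from the lever.
- **Lever:** I gripped the handle and pulled it to an estimated 0.696 rad. The stop was felt: the pull rose from about 6 to 12 N with almost no further movement.
- **Other things on the bench:** In the last side picture the bystanders that can be seen look unmoved.

No check failed or disagreed. The catch angle was judged by eye only, and the lever angle was worked out from the tool position. My attempt to read the state after handing in returned only the "handed in" message, so the final second is unchecked.

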